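Hang the pocket basket on the tub and stow the brush

TASK

Hang the small steel basket by its own hook over the front rim of the galvanised tub, in the middle where the sprung catch is, and press it down gently until it is fully home and the catch has snapped shut over the hook: feel for the rim and never force it (stay under 25 N). Let go of it, then stand the bottle brush in the hanging basket and leave it there. Leave all the other things where they are.

Things in the scene. Friction and masses are not known exactly. Their poses are not given: they have to be found in the camera images.
- cradle: fixed low dark steel cradle, 210 (x) x 220 (y) x 26 high, holding the galvanised rectangular tub, 190 (x) x 200 (y). Origin: centre of the underside, on the table; x points away from the robot at yaw 0, z up. The tub's front wall, whose rim is used, runs along y on the -x side: 4 thick, outer face at x = -95, y = -100 to 100. The cradle's own edge reaches out to x = -105.
- front (a point): point at table height below the middle of the front wall's outer face (cradle frame -95, 0, 0). The tub's height was set by hand and is NOT measured: the front rim is 136 to 156 above this point, level and rigid, to be found by touch or seen. The basket hangs outside this wall, on the robot's side.
- catch (a joint): sprung steel ramp inside the front wall, y = -30 to 30: from 7 inward of the wall's outer face, 4 below the rim, to 17 inward at 31 below, then a flat step. Value: m pushed back towards the wall, 0 relaxed, at most 0.009. The hook's bead pushes it 0.004 to 0.007 back on the way down (takes about 4 to 12 N); it springs back near 0 over the bead when the hook's bar is within 2 of the rim: latched.
- basket: open-topped sheet steel basket, 70 (x) x 106 (y) x 55 high, walls and floor 3 thick, 0.2 to 0.45 kg, standing upright on the table. Origin: centre of the underside; x points from its front to its back, z up. At the back is an upright strap 34 wide, rear face at x = 38, that carries the hook on top.
- hook (a point): inner corner of the hook, basket frame (38, 0, 105), strap's rear face and underside of the hook's flat bar: on the rim's outer edge when hung. The bar is 6 thick and reaches back to x = 61; a tongue (x = 57 to 61) hangs from it to z = 63, with a bead on its inner side (x = 51 to 57, z = 63 to 71). So the mouth is 19 wide, 13 at the bead. All 34 wide in y.
- grip (a point): middle of the basket's wooden grip tab on top of the hook's bar, basket frame (46, 0, 133): 12 thick (x = 40 to 52) x 34 (y) x 40 high (z = 111 to 151), to be pinched from above across its thickness
- brush: bottle brush standing upright on its round head, 46 diameter and 46 high, with a wooden handle of 20 to 24 diameter up to 110 high; about 0.09 kg. Origin: centre of the underside, z up along the handle. Pinch the handle from above, with the fingers' pads about 85 above the underside.
- tray: leave alone: plain steel tray, an open box 70 x 90 x 50 without any hook; origin under its centre
- bottle: leave alone: green glass bottle with white cap, 60 diameter, 160 high; origin at centre of underside
- jar: leave alone: glass jar with metal lid, 70 diameter, 85 high; origin at centre of underside
- tin: leave alone: steel can, 72 diameter, 100 high; origin at centre of underside
- spool: leave alone: green spool, 54 diameter, 62 high; origin at centre of underside
- waxtin: leave alone: flat brass tin, 80 diameter, 30 high; origin at centre of underside

How it is judged:
On the way, in this order (a step that is already met when the one before it is completed fails the run):
1. the hook of the basket, astride the tub's front wall, presses the catch back (x of hook in the frame of cradle between -0.102 and -0.088 m and y of hook in the frame of cradle between -0.025 and 0.025 m and angle between the x axis of basket and the x axis of cradle, either way round below 0.2 rad and angle between basket's own z axis and vertical below 0.15 rad and value of joint catch above 0.0025 m), for 0.02 s.
2. the basket hangs by its hook on the tub's front rim, fully home, with the catch snapped shut over it, and the fingers have let go of it (z of hook in the frame of cradle between 0.133 and 0.158 m and x of hook in the frame of cradle between -0.102 and -0.088 m and y of hook in the frame of cradle between -0.025 and 0.025 m and angle between the x axis of basket and the x axis of cradle, either way round below 0.2 rad and angle between basket's own z axis and vertical below 0.15 rad and value of joint catch below 0.002 m and contact force between basket and cradle above 0.5 N and contact force between the fingers and basket below 0.1 N), for 0.3 s.
3. the brush stands in the hanging basket, released (x of brush in the frame of basket between -0.033 and 0.033 m and y of brush in the frame of basket between -0.05 and 0.05 m and z of brush in the frame of basket between -0.005 and 0.03 m and contact force between the fingers and brush below 0.1 N), for 0.3 s.
At the end, for the whole second after the job is handed in: Basket hung on the rim, bar down on it, within 7 mm in depth and 25 mm of the middle, under 0.2 rad off square, tilt under 0.15 rad, catch back under 2 mm; brush in the basket, underside less than 30 mm above the basket's, leaning under 0.5 rad; both released and at rest (all of step 2 and all of step 3 and angle between brush's own z axis and vertical below 0.5 rad and linear speed of each of basket, brush below 0.03 m/s); the robot touches nothing.
It fails at once if the tub or its catch is forced: anything presses on it with more than 25 N (contact force between cradle and anything else above 25 N).
It fails at once if a bystander is disturbed: moved by more than 30 mm (distance of any of tray, bottle, jar, tin, spool, waxtin from where it was at the start of the episode above 0.03 m).
It also fails if it takes over 72 s, if anything falls off the work surface, if the arm or the gripper's body presses on something with over 40 N, if the wrist force passes 120 N, or if a joint passes its speed limit or range.

ROBOT

A 6-joint arm with a two-finger parallel gripper is mounted at the origin on the work surface. World frame = base frame: x ahead of the robot, y to its left, z up, the work surface at z = 0. Lengths are in m, angles in rad, forces in N, time in s.
With the tool pointing down it reaches from about 0.2 to 0.875 m from the base axis. Payload 3.4 kg.
Tool frame: the origin (TCP) lies at the very end of the fingers, on their centre line; the grasp point (between the pads) lies 19 mm behind it (manip.pinch_z is the distance from the TCP to the grasp point, in m); z points along the fingers, y is the line along which they close (so a half turn about z gives the same grasp; the last joint's range is limited). The gripper opens to 94 mm and grips with 3 to 60 N. Pads are 16 mm wide; open, the fingers measure 119 mm over their backs; the gripper's body (75 mm by 177 mm) begins 78 mm behind the grasp point.
Start: joints at [-1.383, 0.276, 1.505, -0, 1.361, -0.121], TCP at [0.175, -0.548, 0.205] pointing down, gripper open.
Joint ranges: [-2.89, 2.89], [-0.75, 2.08], [0.22, 2.7], [-1.18, 4.32], [0.11, 2.71], [-2.7, 2.7]. Speed limits (rad/s): [2.57, 2.57, 3.14, 3.14, 3.14, 3.14].

INTERFACE

Orientations are given as a unit quaternion [x, y, z, w].
In Python, from plant import manip, get_image, camera_model gives the robot as it stands.
- The arm moves only by the tool apply_moves, never from a script. Its argument "motion" is one flat list of numbers, 5 for each row, row after row: the closure, from -1 (fully open) to 1 (shut), then the shift along the tool's x, y, z in m, then the turn about the tool's z in degrees. In form: [fingers, dx, dy, dz, spin, fingers, dx, dy, dz, spin, ...]. A call has 1 to 10 rows; each row shifts and turns the commanded pose from where the row before left it, along the tool's axes as they then stand; what a row does not reach is not made up. A row lasts 1/10 s, in which the tool goes at most 50 mm and 8.59 degrees, less where a joint would pass 70% of its speed; a pose out of reach is approached as far as the arm can. A call with a gripper value outside its range is refused whole. The fingers move at their own pace and stop on an object; "grip_force" is the grip in N (left out, the last holds). Time passes only in rows, so rows that do not move let the fingers close. It gives the time, the measured TCP pose, the force, the opening and the grip force at its end, in the units of the state.
- manip.state(): the state, without advancing time (a new reading comes with each control period).
- get_image(name): name is "scene" or "top"; returns the picture (400x640x3 uint8, red, green, blue); there is no depth.
- camera_model(name): a dict with "mtx" (3x3 intrinsics, pixels), "R" (3x3) and "t" (3): a world point X has camera coordinates R X + t. Camera axes: x right, y down, z forward; pixel columns grow to the right and rows downward; lengths in m; the calibration is good to about 2 mm. A picture is of the moment at which its call begins. camera_model takes no time and is no camera call.
- manip.close_job(): hands the job in; it is judged then, once.
The state is a dict: "time_s": time; "q": joint angles; "joint_vel": joint speeds; "tau": joint torques, N m; "tool_pos": TCP position; "ee_rot": TCP orientation; "wrist_force": force on the tool from outside, world axes, zero at the start; "torque": the same for the moment, N m; "gripper_width": finger opening in m; "grasp_force": force on a finger pad.
Only numpy, scipy, OpenCV 4.12 (cv2) and the standard library are available. Lean on these libraries where they do the work, as an engineer would, in place of code of your own. Each camera call takes 0.05 s, during which the arm holds its last target. There are 200 camera calls.

## Working session

There is one attempt and no reset: what is moved stays moved. The work goes in short steps, Python scripts to look and compute and a tool call to move; the robot and the scene stay as the last step left them, time stands still between calls to the robot, and variables do not carry over. Pictures are saved under pics/ and viewed, at most 13 in all, crops included, and the job is handed in when it is done.

Besides the shell and the picture viewer there is one more tool, called after "Call:" in YAML: its name, and indented under it one key for each argument. apply_moves: Moves the arm, as the interface text tells. Its arguments: {"type":"object","properties":{"motion":{"type":"array"},"grip_force":{"type":"number"}},"required":["motion"]}

```bash
mkdir -p pics; python3 - <<'E'
from plant import manip,get_image,camera_model
import cv2
for n in("scene","top"):
    im=get_image(n); cv2.imwrite(f"pics/{n}0.png",im[:,:,::-1])
    print({k:v.round(3).tolist() if hasattr(v,'round') else v for k,v in camera_model(n).items()})
print(manip.state())
E
```

```text
{'mtx': [[480.972, 0.0, 316.169], [0.0, 480.972, 206.04], [0.0, 0.0, 1.0]], 'R': [[-0.41, 0.912, -0.006], [0.72, 0.319, -0.616], [-0.56, -0.257, -0.788]], 't': [0.153, -0.35, 1.61]}
{'mtx': [[482.389, 0.0, 322.8], [0.0, 482.389, 199.655], [0.0, 0.0, 1.0]], 'R': [[0.028, -1.0, -0.012], [-0.998, -0.027, -0.048], [0.048, 0.013, -0.999]], 't': [0.061, 0.56, 1.182]}
{'time_s': 0.1, 'q': array([-1.38298559e+00,  2.76518616e-01,  1.50595842e+00, -1.89536059e-05,
        1.36071190e+00, -1.20986680e-01]), 'joint_vel': array([-0.00209179, -0.00172171, -0.00275418,  0.00026232,  0.00170424,
       -0.0016704 ]), 'tau': array([ 8.66045302e-04, -4.05455482e+01, -2.37780851e+01,  7.03349453e-02,
        2.99821899e-02, -4.99638816e-05]), 'tool_pos': array([ 0.17465253, -0.54731586,  0.20471791]), 'ee_rot': array([ 9.88103560e-01,  1.53787898e-01, -3.59242191e-05, -7.97385536e-04]), 'wrist_force': array([-0.08725119,  0.88381213,  0.49671773]), 'torque': array([-0.00543189, -0.04271063,  0.05359552]), 'grasp_force': 0.0, 'gripper_width': 0.09417587552640835}
```

View pics/scene0.png

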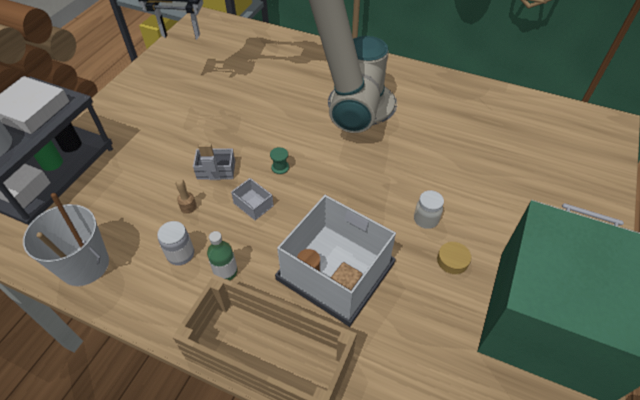

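View pics/top0.png

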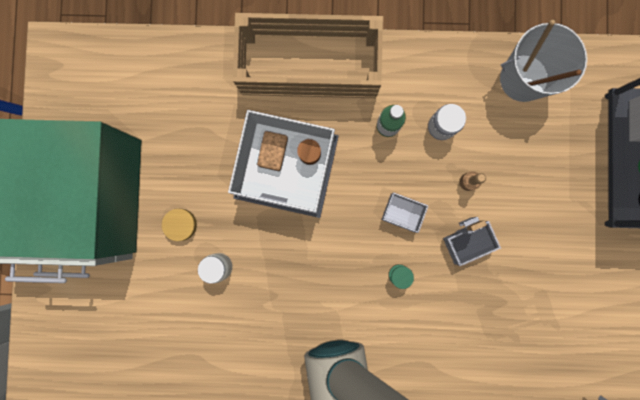

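```bash
python3 - <<'E'
import cv2,numpy as np
t=cv2.imread("pics/top0.png");s=cv2.imread("pics/scene0.png")
def c(im,x,y,w,h,k):
    o=cv2.resize(im[y:y+h,x:x+w],None,fx=k,fy=k,interpolation=cv2.INTER_CUBIC)
    for i in range(0,w,10): cv2.putText(o,str(x+i),(i*k,8),0,.3,(0,0,255),1); cv2.line(o,(i*k,10),(i*k,14),(0,0,255),1)
    for i in range(0,h,10): cv2.putText(o,str(y+i),(0,i*k+4),0,.3,(0,0,255),1)
    return o
cv2.imwrite("pics/c1.png",np.hstack([c(t,225,105,120,115,3)[:345],c(t,440,165,70,57+58,6)[:345]]) if 0 else np.hstack([c(t,440,162,66,110,5),c(s,168,135,76,110,5)[:, :380]]))
cv2.imwrite("pics/c2.png",np.vstack([c(t,225,180,130,42,5),c(s,275,190,130,70,5)]))
E
```

```text
(no output)
```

View pics/c1.png

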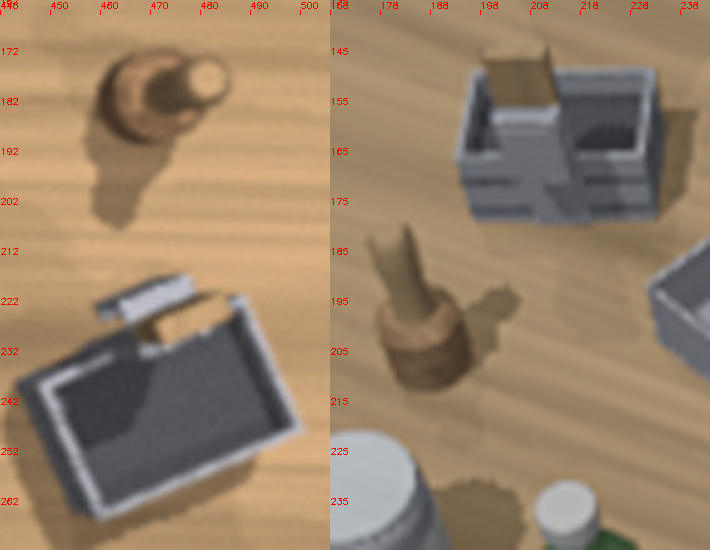

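View pics/c2.png

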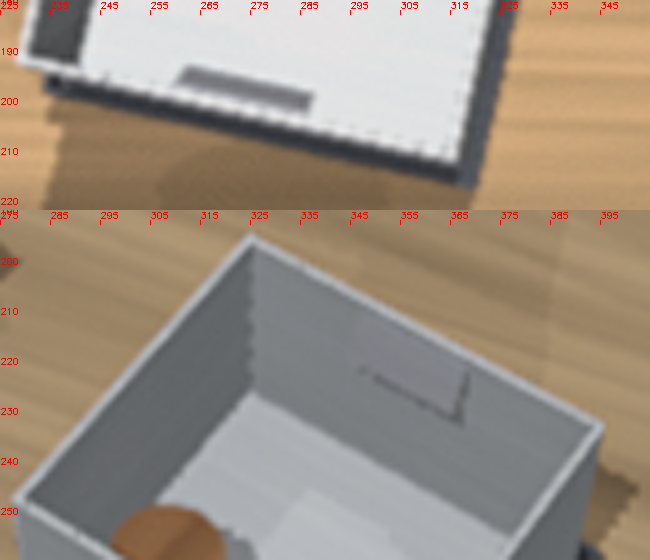

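```bash
cat >h.py <<'E'
import numpy as np
from plant import manip,get_image,camera_model
C={n:camera_model(n) for n in("scene","top")}
def ray(n,p):
    c=C[n];R=np.array(c["R"]);o=-R.T@np.array(c["t"]);return o,R.T@np.linalg.solve(np.array(c["mtx"]),[p[0],p[1],1])
def atz(n,p,z):
    o,d=ray(n,p);return o+d*(z-o[2])/d[2]
def tri(a,b):
    (o1,d1),(o2,d2)=ray("scene",a),ray("top",b)
    s=np.linalg.lstsq(np.c_[d1,-d2],o2-o1,rcond=None)[0];p,q=o1+s[0]*d1,o2+s[1]*d2
    return (p+q)/2,np.linalg.norm(p-q)
def proj(n,X):
    c=C[n];v=np.array(c["mtx"])@(np.array(c["R"])@X+c["t"]);return v[:2]/v[2]
E
python3 - <<'E'
from h import *
np.set_printoptions(precision=4,suppress=True)
print(ray("scene",(0,0))[0],ray("top",(0,0))[0])
A=tri((325,195),(317,212));B=tri((395.4,233.4),(228.4,192.4));print(A,B,np.linalg.norm(A[0]-B[0]))
for z in(.136,.146,.156):
    for n,a,b in(("scene",(325,195),(395.4,233.4)),("top",(317,212),(228.4,192.4))):
        p,q=atz(n,a,z),atz(n,b,z);print(z,n,p,q,np.linalg.norm(p-q))
P=[atz("top",p,.055) for p in((448,239),(459.4,266),(500,248),(488.6,221.4))];print(np.array(P),np.mean(P,0))
print([np.linalg.norm(P[i]-P[i-1]) for i in range(4)])
print("tab",atz("top",(479.4,225.8),.151),[atz("scene",p,z) for p,z in(((199,144),.151),((211.6,143.4),.151),((200,156),.111),((213.4,155.6),.111))])
print("brush handle",atz("top",(481.5,178),.11),"head",atz("top",(470,181),.046))
print("base brush scene",atz("scene",(187,211),0))
E
```

```text
[1.2172 0.3851 1.0533] [0.5011 0.0605 1.2081]
(array([0.5236, 0.089 , 0.1336]), np.float64(0.005100616193991221)) (array([0.5627, 0.2864, 0.1343]), np.float64(0.0009883309944236987)) 0.20123713308733857
0.136 scene [0.5243 0.0921 0.136 ] [0.5637 0.287  0.136 ] 0.1988583815936096
0.136 top [0.5245 0.0866 0.136 ] [0.5628 0.2856 0.136 ] 0.2026039314274684
0.146 scene [0.5319 0.0953 0.146 ] [0.5708 0.2881 0.146 ] 0.19669058049075266
0.146 top [0.5243 0.0864 0.146 ] [0.5622 0.2835 0.146 ] 0.20071412884312242
0.156 scene [0.5394 0.0985 0.156 ] [0.5779 0.2891 0.156 ] 0.19452277938789572
0.156 top [0.5241 0.0861 0.156 ] [0.5616 0.2814 0.156 ] 0.19882432625877647
[[ 0.4708 -0.2246  0.055 ]
 [ 0.4078 -0.2525  0.055 ]
 [ 0.453  -0.3478  0.055 ]
 [ 0.5153 -0.3202  0.055 ]] [ 0.4617 -0.2863  0.055 ]
[np.float64(0.10543832030797737), np.float64(0.06894545127884215), np.float64(0.10551991260105302), np.float64(0.06813564662278204)]
tab [ 0.504  -0.2686  0.151 ] [array([ 0.5107, -0.2788,  0.151 ]), array([ 0.4952, -0.2493,  0.151 ]), array([ 0.5174, -0.2806,  0.111 ]), array([ 0.5014, -0.248 ,  0.111 ])]
brush handle [ 0.6128 -0.2848  0.11  ] head [ 0.6113 -0.2774  0.046 ]
base brush scene [ 0.6286 -0.2772  0.    ]
```

The scene shows the basket at about (0.46,-0.29) with its hook to the far side (yaw 0.43), the brush at about (0.61,-0.28), and the tub rim centre at about (0.543,0.187) with yaw -0.19 and rim z about 0.136–0.14. Now I'll spin the tool by -97°.

Call:
apply_moves:
  motion: [-1,0,0,0,-8.5,-1,0,0,0,-8.5,-1,0,0,0,-8.5,-1,0,0,0,-8.5,-1,0,0,0,-8.5,-1,0,0,0,-8.5,-1,0,0,0,-8.5,-1,0,0,0,-8.5,-1,0,0,0,-8.5,-1,0,0,0,-8.5]
  grip_force: 50

```text
time_s: 1.1
tool_pos: [0.1747, -0.5475, 0.2049]
ee_rot: [0.622, 0.783, 0.0, -0.0]
wrist_force: [1.3, -0.7, 0.2]
gripper_width: 0.0941
grasp_force: 0.0
```

Call:
apply_moves:
  motion: [-1,0,0,0,-6,-1,0,0,0,-6,-1,0,0,0,0]

```text
time_s: 1.4
tool_pos: [0.1747, -0.5475, 0.205]
ee_rot: [0.54, 0.842, 0.0, -0.0]
wrist_force: [0.5, -0.8, -0.3]
gripper_width: 0.0936
grasp_force: 0.0
```

```bash
cat >>h.py <<'E'
def go(x,y,z,yaw):
    s=manip.state();p=s["tool_pos"];q=s["ee_rot"]
    from scipy.spatial.transform import Rotation as Ro
    R=Ro.from_quat(q).as_matrix();psi=np.arctan2(R[1,1],R[0,1])
    d=R.T@(np.array([x,y,z])-p)
    print("t",round(s["time_s"],2),"p",p.round(4),"yaw",psi.round(4),"tilt",R[:,2].round(4),"F",s["wrist_force"].round(2),"w",round(s["gripper_width"],4))
    print("tool d",d.round(4),"spin",np.degrees(psi-yaw).round(2))
E
python3 -c "
from h import *
go(.5035,-.2675,.2,.432)"
```

```text
t 1.4 p [ 0.1747 -0.5475  0.205 ] yaw 0.4307 tilt [-2.e-04  9.e-04 -1.e+00] F [ 0.54 -0.84 -0.31] w 0.0936
tool d [0.1172 0.4157 0.0052] spin -0.07
```

Call:
apply_moves:
  motion: [-1,0.0117,0.0416,0,0,-1,0.0117,0.0416,0,0,-1,0.0117,0.0416,0,0,-1,0.0117,0.0416,0,0,-1,0.0117,0.0416,0,0,-1,0.0117,0.0416,0,0,-1,0.0117,0.0416,0,0,-1,0.0117,0.0416,0,0,-1,0.0117,0.0416,0,0,-1,0.0117,0.0416,0,0]

```text
time_s: 2.4
tool_pos: [0.5049, -0.2663, 0.2053]
ee_rot: [0.541, 0.841, -0.0, -0.0]
wrist_force: [-0.0, -0.9, 0.2]
gripper_width: 0.0939
grasp_force: 0.0
```

Call:
apply_moves:
  motion: [-1,0,0,0.02,0,-1,0,0,0.02,0,-1,0,0,0.01,0,-1,0,0,0,0]

```text
time_s: 2.8
tool_pos: [0.5028, -0.2671, 0.1538]
ee_rot: [0.54, 0.842, 0.0, -0.002]
wrist_force: [-0.5, 0.5, -0.6]
gripper_width: 0.0938
grasp_force: 0.0
```

```bash
python3 - <<'E'
from h import *
import cv2
go(.5035,-.2675,.118,.432)
t=get_image("top")[:,:,::-1];s=get_image("scene")[:,:,::-1]
c=lambda im,x,y,w,h,k:cv2.resize(im[y:y+h,x:x+w],None,fx=k,fy=k,interpolation=cv2.INTER_CUBIC)
cv2.imwrite("pics/d1.png",np.hstack([c(t,430,180,100,100,4),c(s,165,90,100,100,4)]))
E
```

```text
t 2.8 p [ 0.5028 -0.2671  0.1538] yaw 0.4297 tilt [-0.0031  0.002  -1.    ] F [-0.45  0.51 -0.64] w 0.0938
tool d [-0.0008  0.0006  0.0358] spin -0.13
```

View pics/d1.png

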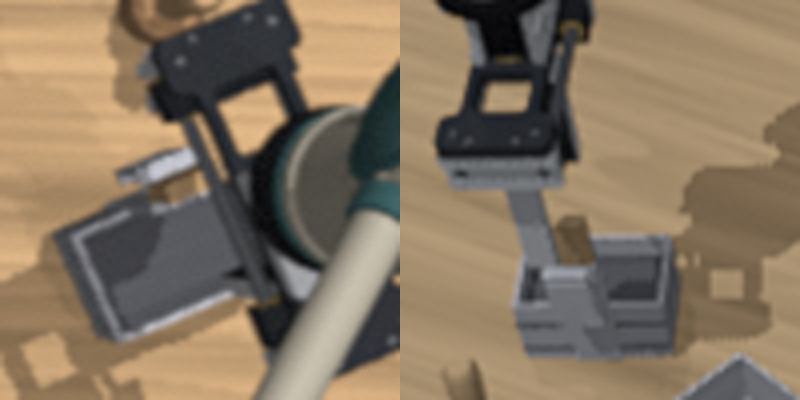

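```bash
python3 - <<'E'
from h import *
p=np.array([.5028,-.2671,.1538]);u=np.array([np.cos(.43),np.sin(.43),0])
for k in(-.047,0,.047):
    for n,o in(("top",(430,180)),("scene",(165,90))): print(k,n,(proj(n,p+k*u)-o)*4+[0 if n=="top" else 400,0])
print((proj("scene",[.5035,-.2675,.151])-(165,90))*4+[400,0])
E
```

```text
-0.047 top [231.67024265 265.14428346]
-0.047 scene [566.02192106 161.3537789 ]
0 top [196.39226501 185.27432601]
0 scene [556.6321848  210.28856147]
0.047 top [161.26827734 105.75300454]
0.047 scene [546.80632986 261.4961846 ]
[556.34729099 213.83281829]
```

Call:
apply_moves:
  motion: [-1,0,0,0.012,0,-1,0,0,0.012,0,-1,0,0,0.011,0,1,0,0,0,0,1,0,0,0,0,1,0,0,0,0,1,0,0,0,0,1,0,0,0,0,1,0,0,0,0,1,0,0,0,0]
  grip_force: 50

```text
time_s: 3.9
tool_pos: [0.5039, -0.2678, 0.1206]
ee_rot: [0.54, 0.842, -0.0, 0.0]
wrist_force: [0.1, -0.3, 0.0]
gripper_width: 0.0412
grasp_force: 0.0
```

Call:
apply_moves:
  motion: [1,0,0,0,0,1,0,0,0,0,1,0,0,0,0]

```text
time_s: 4.2
tool_pos: [0.5038, -0.2677, 0.1205]
ee_rot: [0.54, 0.842, -0.0, 0.0]
wrist_force: [0.1, -0.1, 0.5]
gripper_width: 0.0175
grasp_force: 0.0
```

```bash
python3 -c "
from h import *
go(.5035,-.2675,.24,-.193);print(manip.state()['grasp_force'])"
```

```text
t 4.2 p [ 0.5038 -0.2677  0.1205] yaw 0.431 tilt [-0.e+00 -1.e-04 -1.e+00] F [ 0.08 -0.05  0.45] w 0.0175
tool d [ 0.0003 -0.0002 -0.1195] spin 35.75
0.0
```

Call:
apply_moves:
  motion: [1,0,0,0,0,1,0,0,0,0,1,0,0,0,0,1,0,0,0,0]

```text
time_s: 4.6
tool_pos: [0.5036, -0.2676, 0.1201]
ee_rot: [0.54, 0.842, 0.0, -0.0]
wrist_force: [0.3, -0.6, -2.1]
gripper_width: 0.0116
grasp_force: 50.0
```

Call:
apply_moves:
  motion: [1,0,0,-0.005,0,1,0,0,-0.015,0,1,0,0,-0.02,0,1,0,0,-0.02,0,1,0,0,-0.02,0,1,0,0,-0.02,0,1,0,0,-0.015,0,1,0,0,-0.005,0,1,0,0,0,0]

```text
time_s: 5.5
tool_pos: [0.5039, -0.2679, 0.241]
ee_rot: [0.54, 0.842, -0.0, 0.001]
wrist_force: [0.3, 0.5, -4.1]
gripper_width: 0.0115
grasp_force: 50.0
```

```bash
python3 -c "
from h import *
go(.5035,-.2675,.24,-.193);print(manip.state()['grasp_force'],manip.state()['torque'])"
```

```text
t 5.5 p [ 0.5039 -0.2679  0.241 ] yaw 0.4309 tilt [ 7.e-04 -8.e-04 -1.e+00] F [ 0.34  0.54 -4.13] w 0.0115
tool d [ 0.0005 -0.0002  0.001 ] spin 35.75
49.98387336730957 [ 0.00694036 -0.25148334  0.01819841]
```

Call:
apply_moves:
  motion: [1,0,0,0,4,1,0,0,0,7,1,0,0,0,7,1,0,0,0,7,1,0,0,0,7,1,0,0,0,3.7,1,0,0,0,0]

```text
time_s: 6.2
tool_pos: [0.5031, -0.2674, 0.2391]
ee_rot: [0.772, 0.636, -0.0, -0.001]
wrist_force: [0.1, -0.2, -3.7]
gripper_width: 0.012
grasp_force: 50.0
```

```bash
python3 -c "
from h import *
go(.4885,.1976,.24,-.193)"
```

```text
t 6.2 p [ 0.5031 -0.2674  0.2391] yaw -0.192 tilt [-0.0023  0.0013 -1.    ] F [ 0.11 -0.17 -3.72] w 0.012
tool d [ 4.536e-01 -1.031e-01 -3.000e-04] spin 0.06
```

Call:
apply_moves:
  motion: [1,0.02,-0.01,0,0,1,0.04,-0.01,0,0,1,0.045,-0.01,0,0,1,0.045,-0.01,0,0,1,0.045,-0.01,0,0,1,0.045,-0.01,0,0,1,0.045,-0.01,0,0,1,0.045,-0.01,0,0,1,0.04,-0.01,0,0,1,0.03,-0.008,0,0]

```text
time_s: 7.2
tool_pos: [0.4831, 0.146, 0.2398]
ee_rot: [0.771, 0.637, -0.0, -0.0]
wrist_force: [0.3, -0.3, -4.0]
gripper_width: 0.0119
grasp_force: 50.0
```

Call:
apply_moves:
  motion: [1,0.025,-0.005,0,0,1,0.018,0,0,0,1,0.01,0,0,0,1,0,0,0,0,1,0,0,0,0]

```text
time_s: 7.7
tool_pos: [0.489, 0.1957, 0.24]
ee_rot: [0.772, 0.636, -0.001, 0.0]
wrist_force: [-0.3, -0.7, -4.1]
gripper_width: 0.0117
grasp_force: 50.0
```

```bash
python3 - <<'E'
from h import *
import cv2
go(.5474,.1861,.24,-.193)
t=get_image("top")[:,:,::-1];s=get_image("scene")[:,:,::-1]
c=lambda im,x,y,w,h,k:cv2.resize(im[y:y+h,x:x+w],None,fx=k,fy=k,interpolation=cv2.INTER_CUBIC)
cv2.imwrite("pics/d2.png",np.hstack([c(t,225,150,100,125,4),c(s,315,140,100,125,4)]))
E
```

```text
t 7.7 p [0.489  0.1957 0.24  ] yaw -0.1916 tilt [-0.001  -0.0015 -1.    ] F [-0.29 -0.71 -4.06] w 0.0117
tool d [ 0.0017  0.0592 -0.    ] spin 0.08
```

View pics/d2.png

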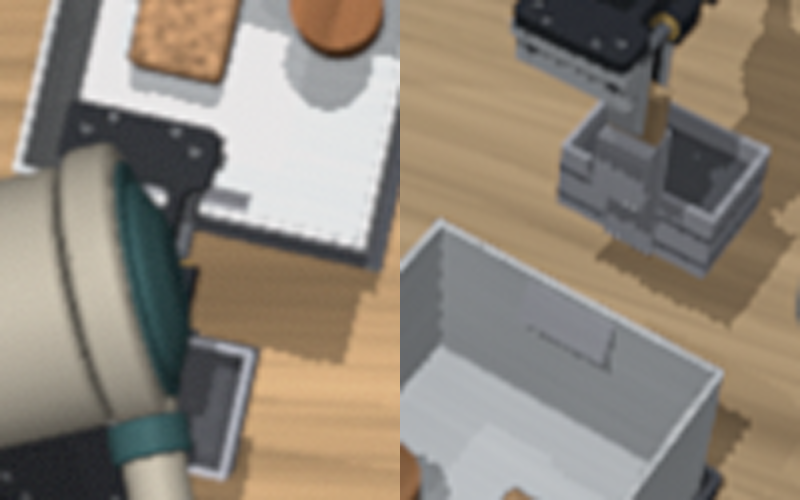

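```bash
python3 - <<'E'
from h import *
p=np.array([.489,.1957,.24]);a=-.1925;R=np.array([[np.cos(a),-np.sin(a),0],[np.sin(a),np.cos(a),0],[0,0,1]])
f=lambda n,v:(proj(n,p+R@(np.array(v)-[.046,0,.1203]))-(315,140))*4+[400,0]
for v in([.035,.053,.055],[-.035,.053,.055],[.035,-.053,.055],[.035,.053,0],[.061,.017,.111],[.061,-.017,.111],[.061,-.017,.063]): print(v,f("scene",v))
g=lambda n,v:(proj(n,p+R@(np.array(v)-[.046,0,.1203]))-(225,150))*4
for v in([.035,-.053,.055],[-.035,-.053,.055]): print(v,g("top",v))
E
```

```text
[0.035, 0.053, 0.055] [710.09866323 219.08418386]
[-0.035, 0.053, 0.055] [767.30456708 146.13382459]
[0.035, -0.053, 0.055] [558.15913389 142.11372768]
[0.035, 0.053, 0] [699.39180995 276.07050046]
[0.061, 0.017, 0.111] [643.58993524 157.35911822]
[0.061, -0.017, 0.111] [592.49562225 131.78563973]
[0.061, -0.017, 0.063] [586.7411831  186.04706805]
[0.035, -0.053, 0.055] [252.63879132 348.91864525]
[-0.035, -0.053, 0.055] [223.50733676 477.38188442]
```

Call:
apply_moves:
  motion: [1,0.0005,0.01,0,0,1,0.0005,0.015,0,0,1,0.0005,0.015,0,0,1,0,0.012,0,0,1,0,0.007,0,0,1,0,0,0,0,1,0,0,0.01,0,1,0,0,0.01,0,1,0,0,0.005,0,1,0,0,0,0]

```text
time_s: 8.8
tool_pos: [0.546, 0.1867, 0.214]
ee_rot: [0.772, 0.636, -0.001, -0.001]
wrist_force: [0.1, 1.0, -2.8]
gripper_width: 0.0117
grasp_force: 50.0
```

```bash
python3 - <<'E'
from h import *
import cv2
go(.5474,.1861,.205,-.193)
s=get_image("scene")[:,:,::-1]
cv2.imwrite("pics/d3.png",cv2.resize(s[150:250,310:410],None,fx=6,fy=6,interpolation=cv2.INTER_CUBIC))
E
```

```text
t 8.8 p [0.546  0.1867 0.214 ] yaw -0.1917 tilt [-3.e-03 -7.e-04 -1.e+00] F [ 0.13  1.04 -2.8 ] w 0.0117
tool d [-0.0003  0.0015  0.009 ] spin 0.07
```

View pics/d3.png

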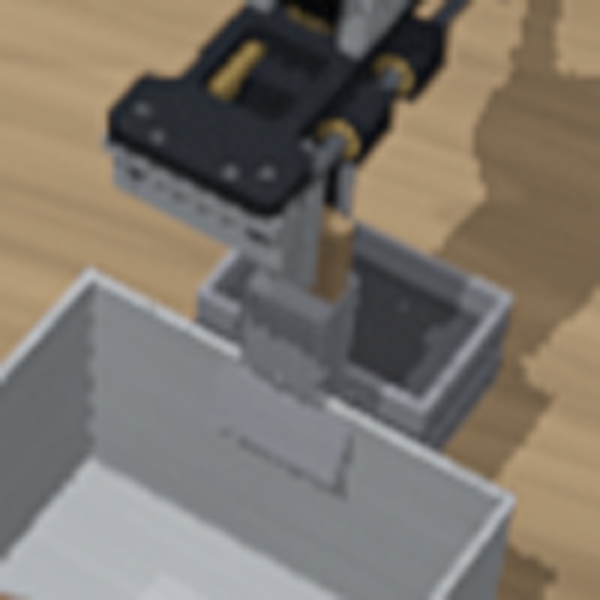

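Call:
apply_moves:
  motion: [1,0,0.0015,0,0,1,0,0,0.004,0,1,0,0,0.004,0,1,0,0,0.004,0,1,0,0,0.004,0,1,0,0,0,0]

```text
time_s: 9.45
tool_pos: [0.5484, 0.1864, 0.1986]
ee_rot: [0.772, 0.636, -0.001, -0.0]
wrist_force: [-0.6, 0.9, -3.6]
gripper_width: 0.0115
grasp_force: 50.0
```

```bash
python3 -c "
from h import *
go(.5474,.1861,.19,-.193);print(manip.state()['torque'])"
```

```text
t 9.45 p [0.5484 0.1864 0.1986] yaw -0.1921 tilt [-1.6e-03 -4.0e-04 -1.0e+00] F [-0.57  0.91 -3.57] w 0.0115
tool d [-0.0004 -0.0009  0.0086] spin 0.05
[-0.06077085 -0.19196998 -0.01555739]
```

Call:
apply_moves:
  motion: [1,0,0,0.003,0,1,0,0,0.003,0,1,0,0,0.003,0,1,0,0,0,0]

```text
time_s: 9.85
tool_pos: [0.5486, 0.1864, 0.1899]
ee_rot: [0.772, 0.636, -0.0, -0.0]
wrist_force: [-0.4, -0.3, -3.6]
gripper_width: 0.0117
grasp_force: 50.0
```

Call:
apply_moves:
  motion: [1,0,0,0.002,0,1,0,0,0.002,0,1,0,0,0.001,0,1,0,0,0,0]

```text
time_s: 10.25
tool_pos: [0.5492, 0.1865, 0.1854]
ee_rot: [0.772, 0.636, 0.0, 0.0]
wrist_force: [0.7, -0.6, -4.5]
gripper_width: 0.0116
grasp_force: 50.0
```

Call:
apply_moves:
  motion: [1,0,0.001,0,0,1,0,0,0,0]

```text
time_s: 10.45
tool_pos: [0.5499, 0.1863, 0.1854]
ee_rot: [0.772, 0.636, -0.0, -0.0]
wrist_force: [0.8, -0.1, -4.1]
gripper_width: 0.0115
grasp_force: 50.0
```

Call:
apply_moves:
  motion: [1,0,0.001,0,0,1,0,0,0,0]

```text
time_s: 10.65
tool_pos: [0.551, 0.1861, 0.1854]
ee_rot: [0.772, 0.636, -0.0, 0.0]
wrist_force: [-0.8, 1.0, -3.3]
gripper_width: 0.0119
grasp_force: 50.0
```

Call:
apply_moves:
  motion: [1,0,0.001,0,0,1,0,0,0,0]

```text
time_s: 10.85
tool_pos: [0.5519, 0.1859, 0.1854]
ee_rot: [0.772, 0.636, -0.0, 0.0]
wrist_force: [0.5, -0.7, -3.7]
gripper_width: 0.0115
grasp_force: 50.0
```

Call:
apply_moves:
  motion: [1,0,0.001,0,0,1,0,0,0,0]

```text
time_s: 11.05
tool_pos: [0.5522, 0.1858, 0.1853]
ee_rot: [0.772, 0.636, -0.001, -0.0]
wrist_force: [-1.3, 0.7, -3.7]
gripper_width: 0.0115
grasp_force: 50.0
```

Call:
apply_moves:
  motion: [1,0,0.001,0,0,1,0,0,0,0]

```text
time_s: 11.25
tool_pos: [0.5524, 0.1858, 0.1853]
ee_rot: [0.772, 0.636, -0.001, -0.001]
wrist_force: [-4.5, 0.3, -2.0]
gripper_width: 0.0121
grasp_force: 50.0
```

Call:
apply_moves:
  motion: [1,0,-0.0028,0,0,1,0,0,0,0,1,0,0,0.002,0,1,0,0,0.002,0,1,0,0,0,0]

```text
time_s: 11.75
tool_pos: [0.5514, 0.1859, 0.1811]
ee_rot: [0.772, 0.636, 0.0, 0.0]
wrist_force: [-0.6, 0.3, -4.0]
gripper_width: 0.0116
grasp_force: 50.0
```

Call:
apply_moves:
  motion: [1,0,0,0.0015,0,1,0,0,0.0015,0,1,0,0,0,0]

```text
time_s: 12.05
tool_pos: [0.5517, 0.186, 0.1784]
ee_rot: [0.772, 0.636, 0.0, 0.0]
wrist_force: [1.6, -0.7, -3.4]
gripper_width: 0.0118
grasp_force: 50.0
```

Call:
apply_moves:
  motion: [1,0,0,0.0015,0,1,0,0,0.0015,0,1,0,0,0,0]

```text
time_s: 12.35
tool_pos: [0.5518, 0.1861, 0.1762]
ee_rot: [0.772, 0.636, 0.001, 0.001]
wrist_force: [0.7, 0.2, 2.5]
gripper_width: 0.0115
grasp_force: 50.0
```

Call:
apply_moves:
  motion: [1,0,0,0.0015,0,1,0,0,0.0015,0,1,0,0,0,0]

```text
time_s: 12.65
tool_pos: [0.5518, 0.1862, 0.1727]
ee_rot: [0.772, 0.636, 0.001, 0.0]
wrist_force: [2.2, -0.4, 1.9]
gripper_width: 0.0116
grasp_force: 50.0
```

Call:
apply_moves:
  motion: [1,0,0,0.0015,0,1,0,0,0.0015,0,1,0,0,0,0]

```text
time_s: 12.95
tool_pos: [0.5517, 0.1861, 0.1694]
ee_rot: [0.772, 0.636, 0.001, 0.0]
wrist_force: [3.0, 1.0, 1.6]
gripper_width: 0.0115
grasp_force: 50.0
```

Call:
apply_moves:
  motion: [1,0,0,0.0015,0,1,0,0,0.0015,0,1,0,0,0,0]

```text
time_s: 13.25
tool_pos: [0.5516, 0.186, 0.1659]
ee_rot: [0.772, 0.636, 0.0, 0.0]
wrist_force: [4.9, 0.3, -0.2]
gripper_width: 0.0119
grasp_force: 50.0
```

Call:
apply_moves:
  motion: [1,0,0,0.0015,0,1,0,0,0.0015,0,1,0,0,0,0]

```text
time_s: 13.55
tool_pos: [0.5515, 0.1859, 0.1628]
ee_rot: [0.772, 0.636, 0.0, 0.0]
wrist_force: [6.0, -1.1, -3.2]
gripper_width: 0.0116
grasp_force: 50.0
```

Call:
apply_moves:
  motion: [1,0,0,0.001,0,1,0,0,0.001,0,1,0,0,0,0]

```text
time_s: 13.85
tool_pos: [0.5515, 0.1859, 0.1611]
ee_rot: [0.772, 0.636, 0.0, 0.0]
wrist_force: [4.3, -0.4, -2.0]
gripper_width: 0.0119
grasp_force: 50.0
```

Call:
apply_moves:
  motion: [1,0,0,0.001,0,1,0,0,0.001,0,1,0,0,0,0]

```text
time_s: 14.15
tool_pos: [0.5495, 0.186, 0.1583]
ee_rot: [0.772, 0.636, -0.002, -0.001]
wrist_force: [3.2, -0.9, -1.9]
gripper_width: 0.0118
grasp_force: 50.0
```

Call:
apply_moves:
  motion: [1,0,0,0.001,0,1,0,0,0.001,0,1,0,0,0,0]

```text
time_s: 14.45
tool_pos: [0.5499, 0.186, 0.1567]
ee_rot: [0.772, 0.636, -0.001, -0.001]
wrist_force: [2.0, -0.2, -3.7]
gripper_width: 0.0116
grasp_force: 50.0
```

Call:
apply_moves:
  motion: [1,0,0,0.001,0,1,0,0,0.001,0,1,0,0,0,0]

```text
time_s: 14.75
tool_pos: [0.55, 0.1861, 0.1561]
ee_rot: [0.772, 0.636, -0.001, -0.0]
wrist_force: [-2.1, -1.1, 3.4]
gripper_width: 0.0117
grasp_force: 50.0
```

Call:
apply_moves:
  motion: [1,0,0,0.001,0,1,0,0,0.001,0,1,0,0,0,0]

```text
time_s: 15.05
tool_pos: [0.5501, 0.1861, 0.1561]
ee_rot: [0.772, 0.636, -0.0, -0.0]
wrist_force: [-3.7, -1.2, 13.2]
gripper_width: 0.0118
grasp_force: 50.0
```

Call:
apply_moves:
  motion: [1,0,0,-0.0017,0,1,0,0,0,0,-1,0,0,0,0,-1,0,0,0,0,-1,0,0,0,0,-1,0,0,0,0,-1,0,0,0,0,-1,0,0,0,0,-1,0,0,0,0]

```text
time_s: 15.95
tool_pos: [0.5511, 0.1861, 0.155]
ee_rot: [0.772, 0.636, -0.0, 0.0]
wrist_force: [-0.7, -0.3, 0.4]
gripper_width: 0.0641
grasp_force: 0.0
```

Call:
apply_moves:
  motion: [-1,0,0,-0.015,0,-1,0,0,-0.03,0,-1,0,0,-0.04,0,-1,0,0,-0.03,0,-1,0,0,0,0]

```text
time_s: 16.45
tool_pos: [0.5536, 0.1867, 0.2752]
ee_rot: [0.772, 0.636, 0.004, 0.002]
wrist_force: [-0.7, 0.2, -0.5]
gripper_width: 0.0938
grasp_force: 0.0
```

```bash
python3 - <<'E'
from h import *
import cv2
go(.6115,-.279,.2,-.193-np.pi/2)
t=get_image("top")[:,:,::-1];s=get_image("scene")[:,:,::-1]
c=lambda im,x,y,w,h,k:cv2.resize(im[y:y+h,x:x+w],None,fx=k,fy=k,interpolation=cv2.INTER_CUBIC)
cv2.imwrite("pics/e1.png",np.hstack([c(t,450,155,40,60,8),c(s,310,150,110,110,4)[:480] if 0 else cv2.resize(s[160:260,320:400],(384,480),interpolation=cv2.INTER_CUBIC)]))
E
```

```text
t 16.45 p [0.5536 0.1867 0.2752] yaw -0.1921 tilt [ 0.0096  0.002  -1.    ] F [-0.66  0.18 -0.53] w 0.0938
tool d [-0.4463  0.145   0.0748] spin 90.05
```

View pics/e1.png

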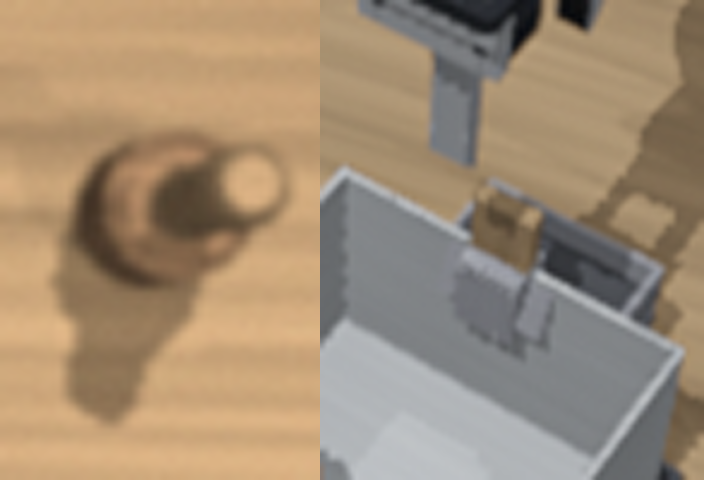

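```bash
python3 - <<'E'
from h import *
print(tri((180,182),(481.6,177.75)))
for z in (.09,.1,.11):print(z,atz("scene",(180,182),z),atz("top",(481.6,177.75),z))
print("base left edge",atz("top",(459.4,181),0), "scene base bottom",atz("scene",(187.5,212.6),0),"scene l/r head",atz("scene",(177.8,200),.046),atz("scene",(193.5,198),.046))
E
```

```text
(array([ 0.61311957, -0.28531844,  0.10266402]), np.float64(0.004255731386789826))
0.09 [ 0.60454321 -0.29196552  0.09      ] [ 0.61542319 -0.2913013   0.09      ]
0.1 [ 0.61090317 -0.28493674  0.1       ] [ 0.61440096 -0.28815477  0.1       ]
0.11 [ 0.61726313 -0.27790795  0.11      ] [ 0.61337872 -0.28500825  0.11      ]
base left edge [ 0.6149716  -0.26436438  0.        ] scene base bottom [ 0.63269966 -0.27280955  0.        ] scene l/r head [ 0.63282516 -0.29186676  0.046     ] [ 0.60979077 -0.25699758  0.046     ]
```

Call:
apply_moves:
  motion: [0,0,0,0,8.5,0,0,0,0,8.5,0,0,0,0,8.5,0,0,0,0,8.5,0,0,0,0,8.5,0,0,0,0,8.5,0,0,0,0,8.5,0,0,0,0,8.5,0,0,0,0,8.5,0,0,0,0,8.5]
  grip_force: 20

```text
time_s: 17.55
tool_pos: [0.55, 0.1858, 0.2678]
ee_rot: [0.998, -0.055, -0.002, 0.001]
wrist_force: [0.4, 0.4, -0.2]
gripper_width: 0.0469
grasp_force: 0.0
```

Call:
apply_moves:
  motion: [0,0,0,0,5,0,0.015,0.045,0,0,0,0.015,0.045,0,0,0,0.015,0.045,0,0,0,0.015,0.045,0,0,0,0.015,0.045,0,0,0,0.015,0.045,0,0,0,0.015,0.045,0,0,0,0.015,0.045,0,0,0,0.015,0.045,0,0]

```text
time_s: 18.55
tool_pos: [0.6053, -0.2387, 0.2678]
ee_rot: [0.995, -0.096, -0.002, -0.001]
wrist_force: [1.2, -0.1, -1.3]
gripper_width: 0.047
grasp_force: 0.0
```

Call:
apply_moves:
  motion: [0,0.015,0.045,0,0,0,0,0,0.04,0,0,0,0,0.04,0,0,0,0,0.04,0,0,0,0,0.02,0,0,0,0,0,0]

```text
time_s: 19.15
tool_pos: [0.6087, -0.2823, 0.124]
ee_rot: [0.995, -0.096, -0.005, -0.003]
wrist_force: [-0.1, 1.3, -0.6]
gripper_width: 0.047
grasp_force: 0.0
```

```bash
python3 - <<'E'
from h import *
import cv2
go(.614,-.284,.066,-.193-np.pi/2)
p=manip.state()["tool_pos"];print((proj("top",p)-(440,130))*6.67,(proj("scene",p)-(150,140))*6.67+[400,0])
t=get_image("top")[:,:,::-1];s=get_image("scene")[:,:,::-1]
c=lambda im,x,y,w,h,k:cv2.resize(im[y:y+h,x:x+w],(400,500),interpolation=cv2.INTER_CUBIC)
cv2.imwrite("pics/e2.png",np.hstack([c(t,440,130,60,75,8),c(s,150,140,60,75,6.67)]))
E
```

```text
t 19.15 p [ 0.6087 -0.2823  0.124 ] yaw -1.7632 tilt [-0.0103  0.0061 -0.9999] F [-0.08  1.32 -0.56] w 0.047
tool d [0.0062 0.0009 0.0579] spin 0.04
[282.29314129 328.35552378] [595.0195613  237.71806725]
```

View pics/e2.png

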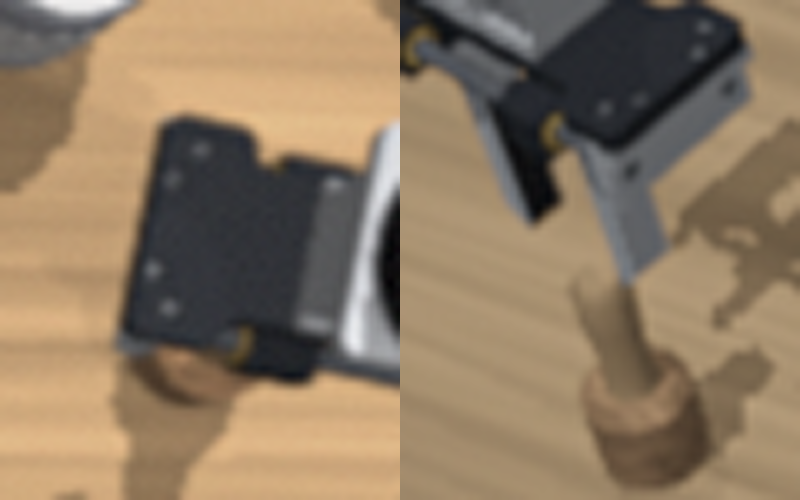

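Call:
apply_moves:
  motion: [0,0.005,0.001,0,0,0,0,0,0.015,0,0,0,0,0.02,0,0,0,0,0.015,0,0,0,0,0.005,0,0,0,0,0,0,1,0,0,0,0,1,0,0,0,0,1,0,0,0,0,1,0,0,0,0]

```text
time_s: 20.25
tool_pos: [0.6175, -0.2864, 0.076]
ee_rot: [0.995, -0.096, 0.001, 0.0]
wrist_force: [-0.0, -0.2, 2.1]
gripper_width: 0.0238
grasp_force: 20.0
```

Call:
apply_moves:
  motion: [1,0,0,0,0,1,0,0,0,0,1,0,0,0,0]

```text
time_s: 20.55
tool_pos: [0.6176, -0.2864, 0.0759]
ee_rot: [0.995, -0.096, 0.001, 0.0]
wrist_force: [-0.1, -0.5, 4.5]
gripper_width: 0.0234
grasp_force: 20.0
```

Call:
apply_moves:
  motion: [1,0,0,-0.01,0,1,0,0,-0.03,0,1,0,0,-0.04,0,1,0,0,-0.04,0,1,0,0,-0.04,0,1,0,0,-0.03,0,1,0,0,-0.015,0,1,0,0,0,0,1,0,0,0,0]

```text
time_s: 21.45
tool_pos: [0.6166, -0.286, 0.2794]
ee_rot: [0.995, -0.096, -0.001, -0.0]
wrist_force: [-0.3, 0.3, -1.5]
gripper_width: 0.0236
grasp_force: 20.0
```

```bash
python3 - <<'E'
from h import *
go(.5025,.1954,.118,-.193-np.pi/2)
E
```

```text
t 21.45 p [ 0.6166 -0.286   0.2794] yaw -1.7629 tilt [-1.2e-03  5.0e-04 -1.0e+00] F [-0.26  0.35 -1.47] w 0.0236
tool d [-0.2037 -0.4507  0.1618] spin 0.05
```

Call:
apply_moves:
  motion: [1,-0.01,-0.02,0,0,1,-0.02,-0.04,0,0,1,-0.02,-0.045,0,0,1,-0.02,-0.045,0,0,1,-0.02,-0.045,0,0,1,-0.02,-0.045,0,0,1,-0.02,-0.045,0,0,1,-0.02,-0.045,0,0,1,-0.02,-0.045,0,0,1,-0.015,-0.04,0,0]

```text
time_s: 22.45
tool_pos: [0.5124, 0.1584, 0.2782]
ee_rot: [0.995, -0.096, -0.002, 0.0]
wrist_force: [0.1, 0.1, -0.6]
gripper_width: 0.0235
grasp_force: 20.0
```

Call:
apply_moves:
  motion: [1,-0.012,-0.02,0,0,1,-0.006,-0.014,0,0,1,0,0,0,0,1,0,0,0.02,0,1,0,0,0.03,0,1,0,0,0.02,0,1,0,0,0,0,1,0,0,0,0]

```text
time_s: 23.25
tool_pos: [0.504, 0.1921, 0.21]
ee_rot: [0.995, -0.097, -0.0, 0.0]
wrist_force: [0.3, 0.1, -0.3]
gripper_width: 0.0237
grasp_force: 20.0
```

```bash
python3 - <<'E'
from h import *
import cv2
go(.5025,.1954,.118,-.193-np.pi/2)
s=get_image("scene")[:,:,::-1]
cv2.imwrite("pics/e3.png",cv2.resize(s[130:230,320:420],(600,600),interpolation=cv2.INTER_CUBIC))
E
```

```text
t 23.25 p [0.504  0.1921 0.21  ] yaw -1.7644 tilt [-6.e-04 -8.e-04 -1.e+00] F [ 0.34  0.09 -0.28] w 0.0237
tool d [-0.0021 -0.003   0.092 ] spin -0.03
```

View pics/e3.png

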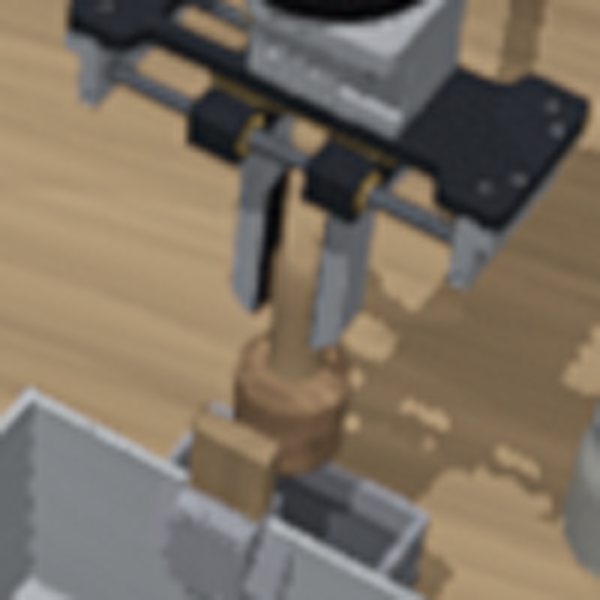

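Call:
apply_moves:
  motion: [1,-0.002,-0.003,0,0,1,0,0,0.015,0,1,0,0,0.02,0,1,0,0,0.02,0,1,0,0,0.015,0,1,0,0,0.01,0,1,0,0,0.006,0,1,0,0,0,0]

```text
time_s: 24.1
tool_pos: [0.5022, 0.1967, 0.1241]
ee_rot: [0.995, -0.096, -0.0, 0.0]
wrist_force: [-0.9, 0.7, -0.2]
gripper_width: 0.0238
grasp_force: 20.0
```

Call:
apply_moves:
  motion: [1,0,0,0.002,0,1,0,0,0.002,0,1,0,0,0,0]

```text
time_s: 24.4
tool_pos: [0.5023, 0.1967, 0.1204]
ee_rot: [0.995, -0.096, 0.0, -0.0]
wrist_force: [0.6, 0.4, -1.3]
gripper_width: 0.0233
grasp_force: 20.0
```

Call:
apply_moves:
  motion: [1,0,0,0.002,0,1,0,0,0,0]

```text
time_s: 24.6
tool_pos: [0.5021, 0.1966, 0.1181]
ee_rot: [0.995, -0.096, -0.0, 0.0]
wrist_force: [-0.2, -0.4, -0.1]
gripper_width: 0.0235
grasp_force: 20.0
```

Call:
apply_moves:
  motion: [1,0,0,0.0015,0,1,0,0,0,0,-0.2,0,0,0,0,-0.2,0,0,0,0,-0.2,0,0,0,0,-0.2,0,0,0,0,-0.2,0,0,0,0]

```text
time_s: 25.3
tool_pos: [0.5022, 0.1966, 0.1167]
ee_rot: [0.995, -0.096, 0.0, 0.0]
wrist_force: [0.3, -0.6, -0.2]
gripper_width: 0.0559
grasp_force: 0.0
```

Call:
apply_moves:
  motion: [-0.2,0,0,-0.01,0,-0.2,0,0,-0.03,0,-0.2,0,0,-0.04,0,-0.2,0,0,-0.04,0,-0.2,0,0,-0.04,0,-0.2,-0.03,0,0,0,-0.2,-0.04,0,0,0,-0.2,-0.03,0,0,0,-0.2,0,0,0,0,-0.2,0,0,0,0]

```text
time_s: 26.3
tool_pos: [0.4041, 0.2159, 0.2777]
ee_rot: [0.995, -0.095, 0.001, -0.0]
wrist_force: [0.6, -0.3, 0.1]
gripper_width: 0.0565
grasp_force: 0.0
```

```bash
python3 - <<'E'
from h import *
import cv2
go(.5025,.1954,.118,-.193-np.pi/2)
s=get_image("scene")[:,:,::-1]
cv2.imwrite("pics/e4.png",cv2.resize(s[145:265,310:430],(600,600),interpolation=cv2.INTER_CUBIC))
E
```

```text
t 26.3 p [0.4041 0.2159 0.2777] yaw -1.762 tilt [ 2.5e-03  4.0e-04 -1.0e+00] F [ 0.62 -0.3   0.09] w 0.0565
tool d [0.1001 0.0015 0.1599] spin 0.1
```

View pics/e4.png

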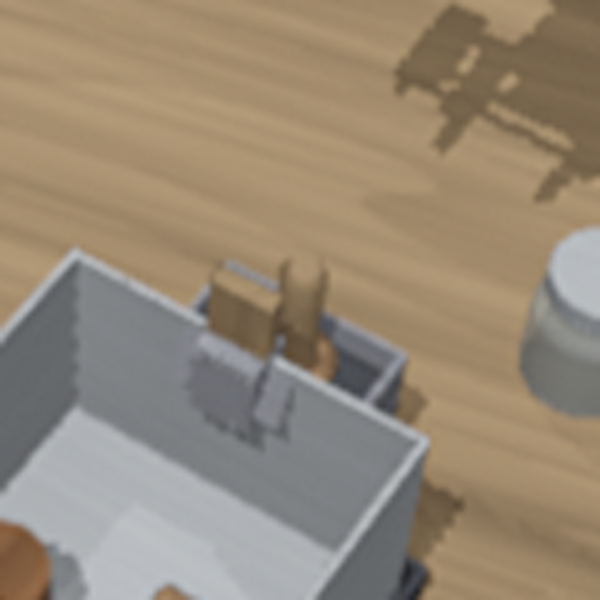

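The basket hangs on the rim with the bar down, and the brush stands upright in it with the gripper clear. I'm handing the job in.

```bash
python3 -c "
from plant import manip
print(manip.close_job())"
```

```text
the job is handed in; nothing more can be done
None
```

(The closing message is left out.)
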